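# Shut the spice caddy and set the drawer's runner lever

### The job

Shut the open clear spice caddy in the basket drawer: fold its small yellow-lipped dust flap down flat first, then bring the large orange-lipped cover flap down over it and press gently until the catch clicks and it stays flat. Then set the red-knobbed runner release lever to the green mark, 40 degrees on from the red mark at its stop, so that the drawer is ready to slide home; leave the other things in the drawer where they are.

Things in the scene. Friction and masses are not known exactly. Their poses are not given: they have to be found in the camera images.
- basket: Steel wire basket drawer, 420 (x) x 620 (y), 55 high, fixed for the episode; origin under its centre, z up. Inner floor 12 above its origin. Aluminium runners 30 high along both y sides.
- caddy: Clear open-topped spice caddy standing fixed on the basket floor, 140 (its x) x 124 (its y) x 85 high, walls 4; origin under its centre, z up. Cups inside reach up 41. Dust flap hinge: axis along its x at y = -62, z = +87. Cover flap hinge: axis along its x at y = +62, z = +94. The grey catch stands 103 high and 24 wide at the middle of its -y wall.
- dust_flap (a joint): Angle of the small dust flap (rad): 0 = flat shut (hard stop), 1.57 = upright, more = leaning outward to the caddy's -y side; up to 2.4. Clear plate 130 wide, 72 from hinge to free edge, 4 thick; its stiff hinge (about 0.04 N m) stays where it is left. It must go down before the cover, which otherwise blocks it.
- dust_lip (a point): Middle of the dust flap's free edge, 72 from its hinge, mid plate. Axes as the caddy's when shut (x along the hinge, y away from the hinge, z the outer face, up when shut). The yellow grip lip along this edge is 70 wide, 12 deep, 10 thick (thickened on the inner side only).
- cover_flap (a joint): Large cover flap (rad): 0 = flat shut (hard stop), 1.57 upright, more = leaning out to the caddy's +y side, up to 2.4. Clear plate 138 wide, 124 from hinge to edge, 4 thick. Sprung: let go before the click, it rises to about 0.6. From 0.08 down to 0.03 its edge must be pushed past a sprung black catch (about 8 N at the lip); it then stays below 0.03. Flaps break above 40 N.
- cover_lip (a point): Middle of the cover flap's free edge, 123 from its hinge, mid plate. x along the hinge, -y away from the hinge, z the outer face (up when shut). The orange grip lip along this edge is 70 wide, 12 deep, 10 thick, thickened on the outer side: its top is 8 above this point when shut.
- lever (a joint): Angle of the runner release lever (rad): 0 = stop at the red mark (leaning 0.6 rad back from upright, towards the release's -x), growing as it swings to the release's +x; upright at 0.6; green mark at 0.698 (40 degrees); far stop 1.3. Stays where it is left; friction about 0.2 N m.
- lever_knob (a point): Centre of the lever's red ball, 26 in diameter, 95 from the pivot, on a 10 x 8 stem; its axes turn with the lever (y is the pivot axis).
- lever_pivot (a point): Pivot of the lever on the grey release housing (110 x 34, its top 2 below the pivot) on the basket's -y runner; axes fixed: x = the way the lever swings, z up. A grey disc of radius 50 about the pivot, 10 to 16 to the -y side of the lever, carries the red and green marks.
- box_a: Bystander: a closed clear storage box with white snap lid, 90 x 90 x 58 high, loose in the basket; origin under its centre. Leave alone.
- box_b: Bystander: a closed clear storage box with white snap lid, 90 x 90 x 58 high, loose in the basket; origin under its centre. Leave alone.
- box_c: Bystander: a closed clear storage box with white snap lid, 90 x 90 x 58 high, loose in the basket; origin under its centre. Leave alone.
- ramekin: Bystander: white ceramic ramekin, 84 across, 45 high; origin under its centre. Leave alone.
- spoon: Bystander: wooden masala spoon, 240 long, lying on the basket floor along its x. Leave alone.
- tadka_pan: Bystander: small steel tadka pan, 96 across, with its handle folded over, 56 high; origin under its centre. Leave alone.
Not all that is in view belongs to the job. There is more than one size of the part that bears lever; the job needs the middle-sized.

How it is judged:
By the outcome, as a careful person would: the job done as asked, in the order asked, and still so for the second after the job is handed in, with the robot touching nothing.
It also fails if it takes over 56 s, if anything falls off the work surface, if the arm or the gripper's body presses on something with over 40 N, if the wrist force passes 120 N, or if a joint passes its speed limit or range.

### The arm

A 6-joint arm with a two-finger parallel gripper is mounted at the origin on the work surface. World frame = base frame: x ahead of the robot, y to its left, z up, the work surface at z = 0. Lengths are in m, angles in rad, forces in N, time in s.
With the tool pointing down it reaches from about 0.375 to 0.9 m from the base axis. Payload 3.1 kg.
Tool frame: the origin (TCP) lies at the very end of the fingers, on their centre line; the grasp point (between the pads) lies 19 mm behind it (manip.pinch_z is the distance from the TCP to the grasp point, in m); z points along the fingers, y is the direction in which the jaws open and shut (so a half turn about z gives the same grasp; the last joint's range is limited). The gripper opens to 85 mm and grips with 20 to 120 N. Pads are 22 mm wide; open, the fingers measure 114 mm over their backs; the gripper's body (76 mm by 85 mm) begins 54 mm behind the grasp point. The pads swing forward as they close: fully open they stand 13 mm farther back than shut.
Start: joints at [1.103, 0.527, 1.433, -0, 1.181, -0.178], TCP at [0.179, 0.599, 0.204] pointing down, gripper open.
Joint ranges: [-3.08, 3.08], [-0.75, 2.2], [0.22, 2.44], [-1.43, 4.57], [0, 2.65], [-2.85, 2.85]. Speed limits (rad/s): [2.79, 2.79, 3.14, 3.14, 3.14, 3.14].

### API

Orientations are given as a unit quaternion [x, y, z, w].
In Python, from station import manip gives the robot as it stands.
- The arm moves only by the tool drive_tool, never from a script. Its argument "increments" is a list of rows, each a list of 7 numbers: the closure in counts, from 0 (fully open) to 255 (shut), then the shift along the tool's x, y, z in cm, then the turn, a rotation vector about the tool's x, y, z in rad. A call has 1 to 20 rows; each row is the pose to reach, as a shift and turn from the pose commanded when the call began, along the tool's axes at that moment; what a row does not reach only later rows make up. A row lasts 1/10 s, in which the tool goes at most 50 mm and 8.59 degrees, less where a joint would pass 70% of its speed; a pose out of reach is approached as far as the arm can. A call with a gripper value outside its range is refused whole. The fingers move at their own pace and stop on an object; "force" is the grip in N (left out, the last holds). Time passes only in rows, so rows that repeat a pose let the fingers close. It gives the time, the measured TCP pose, the force and the opening at its end, in the units of the state.
- manip.sense(): the state, without advancing time (a new reading comes with each control period).
- manip.snapshot(name): name is "side" or "top" or "wrist"; returns the picture (480x640x3 uint8, red, green, blue); there is no depth.
- manip.camera_model(name): a dict with "mtx" (3x3 intrinsics, pixels), "cam_to_world" (4x4, takes a point from camera to world coordinates). Camera axes: x right, y down, z forward; pixel columns grow to the right and rows downward; lengths in m; the calibration is good to about 2 mm. A picture is of the moment at which its call begins: read the wrist's pose just before it. camera_model takes no time and is no camera call; for the wrist camera it gives the pose at the moment of the call.
- manip.sign_off(): hands the job in, once; it reports no verdict.
The state is a dict: "t": time; "q": joint angles; "qd": joint speeds; "tau": joint torques, N m; "tcp_pos": TCP position; "tool_rot": TCP orientation; "force": force on the tool from outside, world axes, zero at the start; "ft_torque": the same for the moment, N m; "finger_gap": opening from 0.0 (shut) to 1.0 (fully open).
Only numpy, scipy, OpenCV 4.12 (cv2) and the standard library are available. Lean on these libraries where they do the work, as an engineer would, in place of code of your own. Each camera call takes 0.05 s, during which the arm holds its last target. There are 200 camera calls.

## Working session

There is one attempt and no reset: what is moved stays moved. The work goes in short steps, Python scripts to look and compute and a tool call to move; the robot and the scene stay as the last step left them, time stands still between calls to the robot, and variables do not carry over. Pictures are saved under pics/ and viewed, about 8 in all and at most 12, crops included, and the job is handed in when it is done.

Besides the shell and the picture viewer there is one more tool, called after ">>>" as name(argument=value, ...) on one line, values as JSON. drive_tool: Moves the arm, as the interface text tells. Its arguments: {"type":"object","properties":{"increments":{"type":"array","items":{"type":"array","items":{"type":"number"}}},"force":{"type":"number"}},"required":["increments"]}

```bash
mkdir -p pics; ls
python3 - <<'E'
from station import manip
import cv2,numpy as np
s=manip.sense();print(s['t'],s['tcp_pos'],s['tool_rot'],s['finger_gap'])
for n in('side','top'):
    im=manip.snapshot(n);cv2.imwrite(f'pics/{n}0.png',im[:,:,::-1]);c=manip.camera_model(n);print(n,np.round(c['mtx'],1).tolist(),np.round(c['cam_to_world'],3).tolist())
E
```

```text
pics
0.0 [0.17821747 0.59823632 0.2027311 ] [ 1.44396321e-01  9.89519337e-01 -1.03142283e-03 -3.45695807e-04] 0.9960415374126819
side [[496.4, 0.0, 312.9], [0.0, 496.4, 244.5], [0.0, 0.0, 1.0]] [[0.933, -0.217, 0.286, 0.212], [-0.359, -0.611, 0.706, -0.915], [0.021, -0.761, -0.648, 0.89], [0.0, 0.0, 0.0, 1.0]]
top [[560.7, 0.0, 315.0], [0.0, 560.7, 234.6], [0.0, 0.0, 1.0]] [[-0.047, -0.974, 0.223, 0.262], [-0.999, 0.046, -0.01, -0.018], [-0.0, -0.223, -0.975, 1.493], [0.0, 0.0, 0.0, 1.0]]
```

View pics/top0.png

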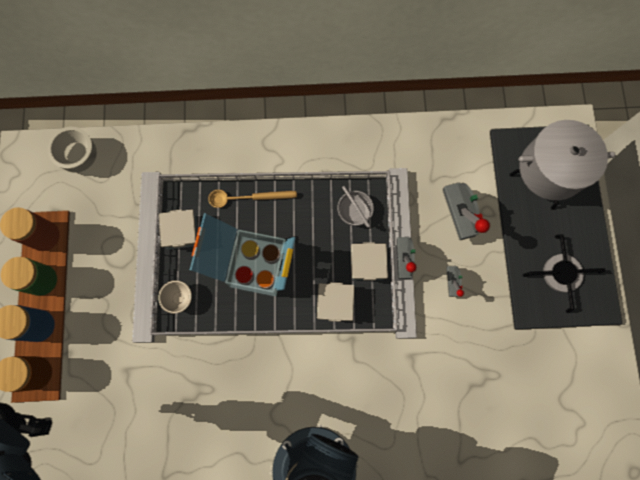

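View pics/side0.png

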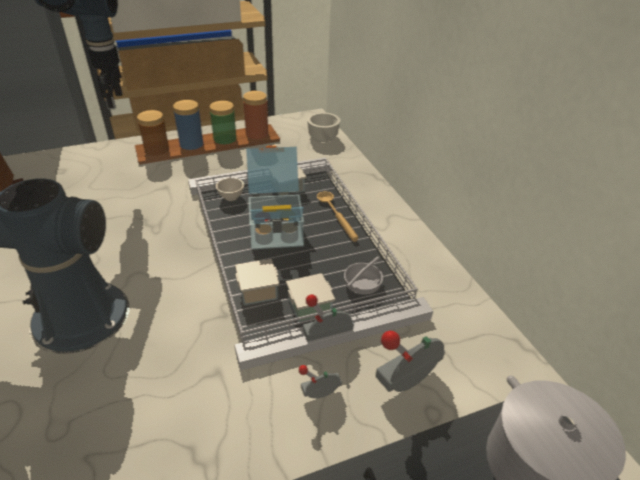

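```bash
cat > h.py <<'E'
import cv2,numpy as np
from station import manip
def proj(n,P):
    c=manip.camera_model(n);T=np.linalg.inv(c['cam_to_world']);p=np.atleast_2d(P)@T[:3,:3].T+T[:3,3];p=p@np.array(c['mtx']).T;return p[:,:2]/p[:,2:]
def ray(n,uv,c=None):
    c=c or manip.camera_model(n);T=np.array(c['cam_to_world']);d=T[:3,:3]@np.linalg.solve(c['mtx'],[*uv,1]);return T[:3,3],d/np.linalg.norm(d)
def onz(n,uv,z,c=None):
    o,d=ray(n,uv,c);return o+d*(z-o[2])/d[2]
def tri(a,b):  # list of (o,d)
    A=0;B=0
    for o,d in (a,b):
        M=np.eye(3)-np.outer(d,d);A=A+M;B=B+M@o
    p=np.linalg.solve(A,B);return p,[float(np.linalg.norm(np.cross(p-o,d))) for o,d in (a,b)]
HS=dict(yellow=((20,150,110),(32,255,255)),orange=((5,150,110),(17,255,255)),red=((0,170,90),(4,255,255)),green=((50,120,50),(85,255,255)))
def blobs(im,col,mina=6):
    h=cv2.cvtColor(im,cv2.COLOR_RGB2HSV);m=cv2.inRange(h,*HS[col])
    n,l,st,ce=cv2.connectedComponentsWithStats(m)
    out=[]
    for i in range(1,n):
        if st[i,4]>=mina:
            r=cv2.minAreaRect(np.argwhere(l==i)[:,::-1].astype(np.float32));out.append((np.round(ce[i],1).tolist(),int(st[i,4]),np.round(cv2.boxPoints(r)).astype(int).tolist()))
    return out
E
python3 - <<'E'
from h import *
for n,(x0,x1,y0,y1) in dict(top=(140,500,170,340),side=(190,460,130,410)).items():
    im=cv2.imread(f'pics/{n}0.png')[:,:,::-1]
    for c in HS:
        for b in blobs(im,c):
            if x0<b[0][0]<x1 and y0<b[0][1]<y1: print(n,c,b)
a=cv2.imread('pics/top0.png')[205:305,180:320];a=cv2.resize(a,None,fx=4,fy=4,interpolation=cv2.INTER_CUBIC)
b=cv2.imread('pics/side0.png')[140:340,235:345];b=cv2.resize(b,None,fx=3,fy=3,interpolation=cv2.INTER_CUBIC)
c=cv2.imread('pics/top0.png')[230:285,385:425];c=cv2.resize(c,None,fx=3.5,fy=3.5,interpolation=cv2.INTER_CUBIC)
C=np.zeros((600,800,3),np.uint8);C[:400,:560]=a[:,:560];C[:,570-100:800]=b[:,:330]; C[405:405+c.shape[0],:c.shape[1]]=c
cv2.imwrite('pics/crop1.png',C)
E
```

```text
top yellow ([256.2, 250.0], 14, [[255, 253], [256, 247], [258, 247], [257, 253]])
top yellow ([287.1, 262.5], 147, [[282, 276], [288, 248], [293, 249], [287, 277]])
top orange ([217.3, 192.1], 9, [[216, 191], [220, 191], [220, 194], [216, 194]])
top orange ([294.0, 194.2], 10, [[293, 192], [295, 192], [295, 196], [293, 196]])
top orange ([214.3, 198.8], 11, [[214, 194], [215, 194], [215, 203], [214, 203]])
top orange ([231.5, 197.6], 8, [[229, 197], [234, 197], [234, 198], [229, 198]])
top orange ([248.5, 196.8], 6, [[246, 197], [246, 196], [251, 196], [251, 197]])
top orange ([257.9, 197.6], 7, [[255, 197], [260, 197], [260, 198], [255, 198]])
top orange ([263.2, 197.5], 6, [[262, 197], [265, 197], [265, 198], [262, 198]])
top orange ([270.4, 196.9], 8, [[267, 196], [273, 196], [273, 197], [267, 197]])
top orange ([277.9, 196.6], 9, [[275, 196], [280, 196], [280, 197], [275, 197]])
top orange ([195.9, 240.8], 65, [[191, 255], [198, 227], [201, 228], [194, 255]])
top orange ([266.8, 283.3], 45, [[259, 284], [272, 276], [275, 281], [262, 289]])
top red ([481.1, 223.9], 162, [[475, 231
[... 234 characters left out ...]
, 197], [475, 195], [476, 198], [472, 200]])
side yellow ([275.7, 207.3], 114, [[263, 206], [290, 204], [290, 209], [263, 210]])
side orange ([271.6, 133.3], 67, [[264, 129], [269, 125], [277, 138], [272, 141]])
side orange ([241.7, 136.9], 153, [[235, 131], [245, 128], [248, 143], [238, 145]])
side orange ([208.8, 142.6], 153, [[202, 136], [213, 134], [216, 149], [204, 151]])
side red ([311.2, 299.1], 58, [[306, 298], [312, 294], [317, 301], [311, 305]])
side red ([389.6, 337.2], 150, [[380, 342], [386, 328], [398, 334], [393, 347]])
side red ([406.1, 355.5], 15, [[404, 355], [405, 353], [409, 357], [407, 358]])
side red ([302.5, 367.6], 22, [[300, 366], [305, 366], [305, 369], [300, 369]])
```

View pics/crop1.png

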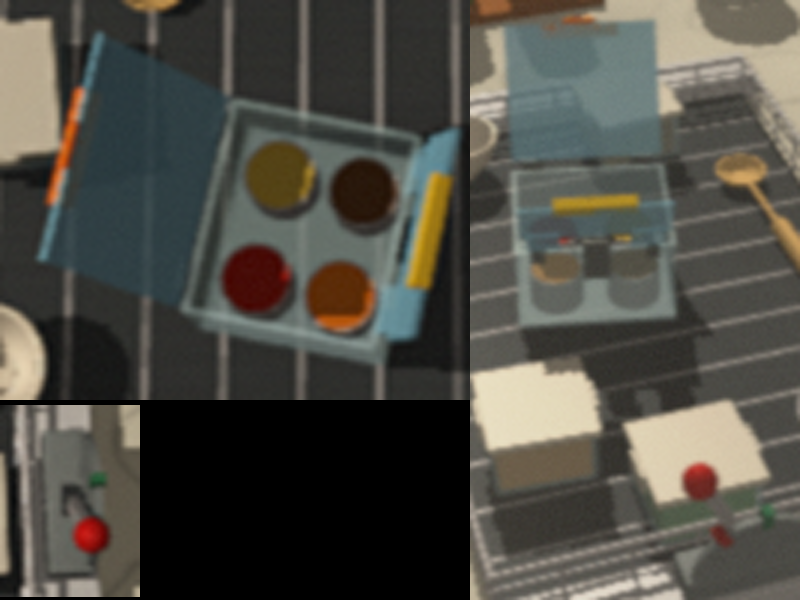

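Run:
```python
from h import *
def t(a,b): 
    p,e=tri(ray('top',a),ray('side',b));print(np.round(p,4),np.round(e,4));return p
print('yellow');t((287.1,262.5),(275.7,207.3));A=t((290.5,249),(290,206.5));B=t((284.5,276.5),(263,208.5));print(A-B,np.linalg.norm(A-B))
print('orange');t((195.9,240.8),(271.7,147.3));A=t((199.5,227.5),(283,146.5));B=t((193,254.5),(260,148.5));print(A-B,np.linalg.norm(A-B))
print('knob');t((410.3,266.7),(311.2,299.1))
print('rim')
r=[onz('top',p,.097) for p in((238.7,230),(284.5,239),(275.7,294),(226.7,281.5))]
for p in r: print(p)
print('mean',np.mean(r,0), np.linalg.norm(r[0]-r[3]),np.linalg.norm(r[1]-r[2]),np.linalg.norm(r[0]-r[1]))
for p in ((518,170),(672,168)): print(onz('side',(235+(p[0]-470)/3,140+p[1]/3),.097))
```

```text
yellow
[0.4985 0.0388 0.1636] [0.0018 0.0018]
[0.5318 0.0292 0.1644] [0.0011 0.0011]
[0.4666 0.0461 0.1622] [0.0004 0.0004]
[ 0.0652142  -0.01681323  0.002124  ] 0.06738017296848266
orange
[0.5538 0.2483 0.2083] [0.0003 0.0003]
[0.5843 0.2395 0.2101] [0.001 0.001]
[0.5221 0.2554 0.2065] [0.0001 0.0001]
[ 0.06212093 -0.01581583  0.00360496] 0.06420393672782132
knob
[ 0.4783 -0.2603  0.1408] [0.0014 0.0014]
rim
[0.60243748 0.16189772 0.097     ]
[0.5733063  0.04570737 0.097     ]
[0.43403671 0.07258612 0.097     ]
[0.47122322 0.19420704 0.097     ]
mean [0.52025093 0.11859956 0.097     ] 0.13513354510126938 0.14183964619362832 0.11978656703399587
[0.47354221 0.19598764 0.097     ]
[0.60859219 0.15217858 0.097     ]
```

Lever candidates in the top view are (410,267), middle-sized and on the -y runner, (481,224), too large, and (460,293), too small. I choose (410,267). The crop shows the yellow dust lip at (287,262), the orange cover lip at (196,241), and both flaps leaning outward.

>>> drive_tool(increments=[[255,0,0,-7,0,0,0],[255,0,0,-7,0,0,0],[255,-47,-50.1,-7,0,0,-0.038],[255,-47,-50.1,-7,0,0,-0.038],[255,-47,-50.1,-7,0,0,-0.038],[255,-47,-50.1,-7,0,0,-0.038],[255,-47,-50.1,-7,0,0,-0.038],[255,-47,-50.1,-7,0,0,-0.038],[255,-47,-50.1,-7,0,0,-0.038],[255,-47,-50.1,-7,0,0,-0.038],[255,-47,-50.1,-7,0,0,-0.038],[255,-47,-50.1,-7,0,0,-0.038],[255,-47,-50.1,-7,0,0,-0.038],[255,-47,-50.1,-7,0,0,-0.038],[255,-47,-50.1,-7,0,0,-0.038],[255,-47,-50.1,-7,0,0,-0.038],[255,-47,-50.1,-7,0,0,-0.038],[255,-47,-50.1,-7,0,0,-0.038]], force=60)

```text
t: 1.9
tcp_pos: [0.4853, -0.0159, 0.2731]
tool_rot: [0.127, 0.992, 0.0, -0.001]
force: [-0.8, 1.1, -0.1]
finger_gap: 0.006
```

```bash
cat > look.py <<'E'
import sys
from h import *
name=sys.argv[1];parts=[]
for a in sys.argv[2:]:
    n,*r=a.split(',');im=manip.snapshot(n)
    cv2.imwrite(f'pics/{name}_{n}.png',im[:,:,::-1])
    if r: x0,x1,y0,y1=map(int,r);im=im[y0:y1,x0:x1]
    k=600/im.shape[0] if len(sys.argv)==3 else min(600/im.shape[0],400/im.shape[1])
    im=cv2.resize(im,None,fx=k,fy=k,interpolation=cv2.INTER_CUBIC)
    parts.append(cv2.copyMakeBorder(im,0,600-im.shape[0],0,0,cv2.BORDER_CONSTANT));print(n,im.shape,k)
cv2.imwrite(f'pics/{name}.png',np.hstack(parts)[:,:800,::-1])
E
python3 look.py l1 wrist side,220,380,120,330
python3 -c "
from h import *
R=manip.sense();T=manip.camera_model('wrist');print(np.round(T['cam_to_world'],3).tolist(),np.round(T['mtx'],1).tolist())"
```

```text
wrist (300, 400, 3) 0.625
side (525, 400, 3) 2.5
[[0.248, 0.923, 0.293, 0.41], [0.969, -0.237, -0.074, 0.006], [0.001, 0.302, -0.953, 0.444], [0.0, 0.0, 0.0, 1.0]] [[372.3, 0.0, 319.6], [0.0, 372.3, 238.9], [0.0, 0.0, 1.0]]
```

View pics/l1.png

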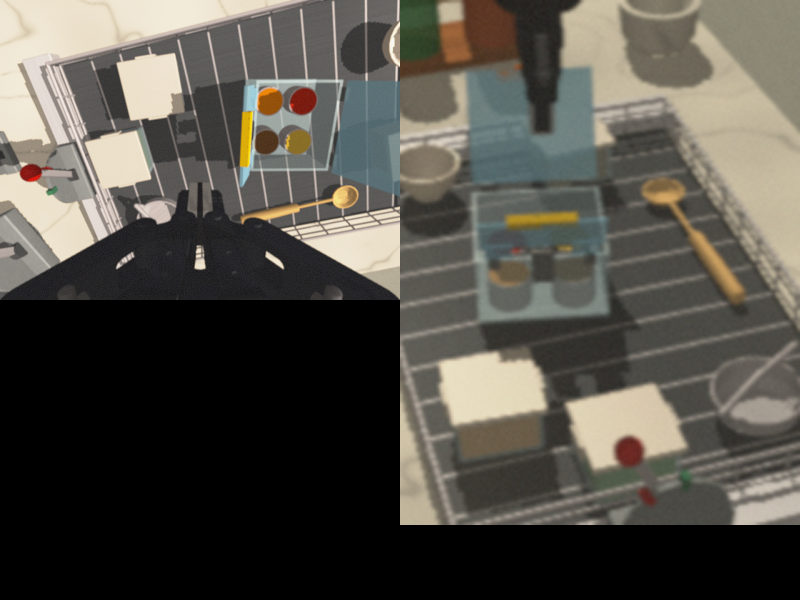

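Run:
```python
from h import *
im=cv2.imread('pics/l1_wrist.png')[:,:,::-1]
B={c:[b for b in blobs(im,c,15)] for c in('yellow','red','green')}
for c in B:
    for b in B[c]:print(c,b)
def t(a,b,n='top'):
    p,e=tri(ray(n,a),ray('wrist',b));print(np.round(p,4),np.round(e,4));return p
w=[onz('wrist',(x/.625,y/.625),.097) for x,y in((248,80.5),(343,81),(341,169),(247,170))]
for p in w:print(p)
ky=[b for b in B['yellow'] if 380<b[0][0]<400][0][0];print('y');t((287.1,262.5),ky);t((275.7,207.3),ky,'side')
kr=[b for b in B['red'] if b[0][0]<70 and b[1]>100][0][0];print('k');t((410.3,266.7),kr);t((311.2,299.1),kr,'side')
```

```text
yellow ([392.9, 221.3], 1427, [[382, 266], [387, 178], [404, 179], [400, 266]])
yellow ([476.6, 226.8], 1113, [[458, 209], [496, 209], [496, 245], [458, 245]])
red ([485.2, 161.5], 1113, [[465, 142], [505, 142], [505, 181], [465, 181]])
red ([49.2, 276.6], 635, [[33, 289], [33, 264], [66, 264], [66, 289]])
red ([74.5, 268.7], 22, [[68, 268], [81, 267], [81, 269], [68, 270]])
[0.43414359 0.07133907 0.097     ]
[0.46863266 0.20319681 0.097     ]
[0.6058721  0.19082885 0.097     ]
[0.56994441 0.04383538 0.097     ]
y
[0.499  0.0408 0.1622] [0.0028 0.0028]
[0.498  0.0433 0.1601] [0. 0.]
k
[ 0.4797 -0.2613  0.1368] [0.0007 0.0007]
[ 0.478  -0.2589  0.1394] [0.0005 0.0005]
```

>>> drive_tool(increments=[[255,0,0,5,0,0,0],[255,0,0,10,0,0,0],[255,0,0,12.2,0,0,0],[255,0,2,12.2,0,0,0],[255,0,4,12.2,0,0,0],[255,0,5.3,12.2,0,0,0],[255,0,6.5,12.1,0,0,0],[255,0,8,12.1,0,0,0],[255,0,9.4,12.3,0,0,0],[255,0,10.6,13.2,0,0,0],[255,0,11.6,14.3,0,0,0],[255,0,12.1,15.3,0,0,0],[255,0,12.4,16.2,0,0,0],[255,0,12.5,16.7,0,0,0],[255,0,12.5,17.0,0,0,0],[255,0,12.5,17.0,0,0,0]])

```text
t: 3.6
tcp_pos: [0.5167, 0.1052, 0.1032]
tool_rot: [0.126, 0.992, -0.0, -0.001]
force: [-0.3, -0.2, 0.3]
finger_gap: 0.002
```

Press down a little to find the stop.

>>> drive_tool(increments=[[255,0,0,0.1,0,0,0],[255,0,0,0.2,0,0,0],[255,0,0,0.3,0,0,0],[255,0,0,0.35,0,0,0],[255,0,0,0.35,0,0,0]])

```text
t: 4.1
tcp_pos: [0.5169, 0.1055, 0.1003]
tool_rot: [0.126, 0.992, -0.0, 0.0]
force: [-0.3, 1.1, -0.0]
finger_gap: -0.001
```

```bash
python3 look.py l2 wrist,200,520,60,300 side,240,340,140,260
```

```text
wrist (300, 400, 3) 1.25
side (480, 400, 3) 4.0
```

View pics/l2.png

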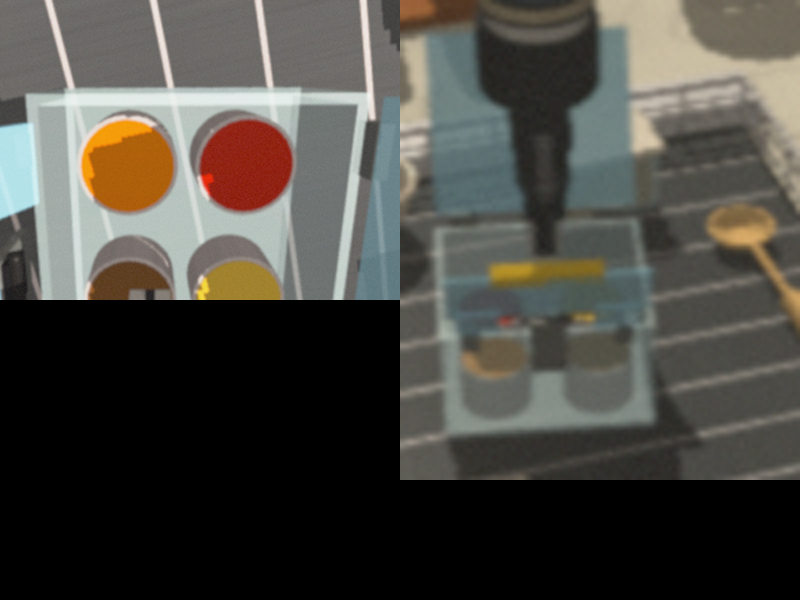

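```bash
python3 - <<'E'
from h import *
s=manip.sense();print(s['tcp_pos'],s['force'])
for n in('side','wrist'):
    print(n,proj(n,[s['tcp_pos'],[.498,.042,.162],[.5186-.012,.1185-.047,.099]]).round())
    im=cv2.imread(f'pics/l2_{n}.png')[:,:,::-1]
    for b in blobs(im,'yellow',15):print(b)
im=manip.snapshot('top');cv2.imwrite('pics/l2_top.png',im[:,:,::-1])
for b in blobs(im,'yellow',15):print('top',b)
E
python3 look.py l3 wrist top,180,320,200,310
```

```text
[0.51698508 0.1055589  0.10028529] [-0.52033708  0.49332693  1.72743505]
side [[276. 211.]
 [276. 207.]
 [276. 220.]]
([275.2, 207.4], 106, [[263, 206], [289, 205], [289, 209], [263, 210]])
wrist [[317. 282.]
 [121. 350.]
 [246. 278.]]
([115.3, 327.6], 7666, [[74, 262], [129, 250], [162, 401], [106, 413]])
([390.1, 299.0], 3083, [[357, 270], [423, 270], [423, 328], [357, 328]])
top ([286.9, 264.0], 120, [[282, 276], [287, 248], [292, 249], [287, 277]])
wrist (300, 400, 3) 0.625
top (314, 400, 3) 2.857142857142857
```

View pics/l3.png

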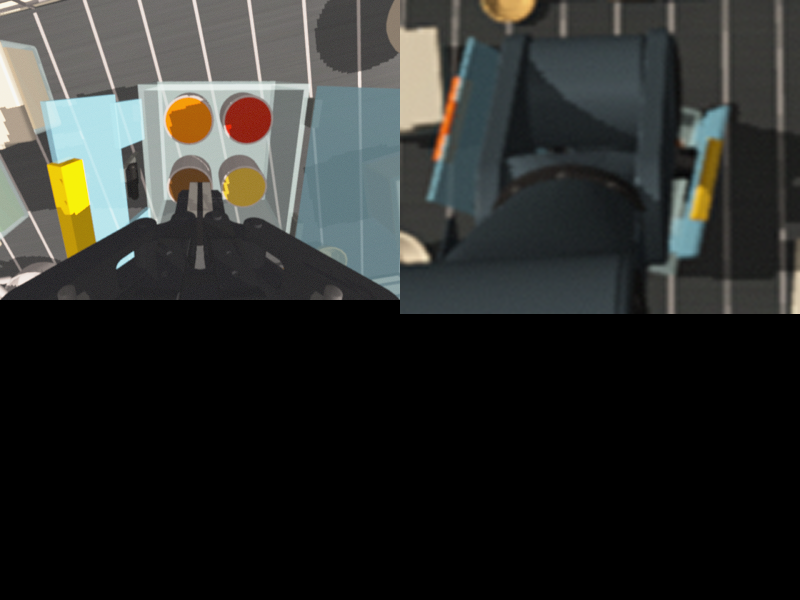

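>>> drive_tool(increments=[[255,0,0,-4,0,0,0],[255,0,0,-8,0,0,0],[255,0,0,-12,0,0,0],[255,0,0,-14,0,0,0],[255,0,0,-14,0,0,0],[255,0,-4,-14,0,0,0],[255,0,-8,-14,0,0,0],[255,0,-12.5,-14,0,0,0],[255,0,-12.5,-14,0,0,0],[255,0,-12.5,-14,0,0,0],[255,0,-12.5,-9,0,0,0],[255,0,-12.5,-5,0,0,0],[255,0,-12.5,-5,0,0,0],[255,0,-12.5,-5,0,0,0],[255,0,-12.5,-5,0,0,0]])

```text
t: 5.85
tcp_pos: [0.4874, -0.0152, 0.1517]
tool_rot: [0.125, 0.992, -0.0, 0.002]
force: [-0.9, -0.2, -0.5]
finger_gap: 0.002
```

>>> drive_tool(increments=[[255,0,1.5,0,0,0,0],[255,0,3,0,0,0,0],[255,0,4,0,0,0,0],[255,0,5,0,0,0,0],[255,0,6,0,0,0,0],[255,0,6,0,0,0,0]])

```text
t: 6.45
tcp_pos: [0.5013, 0.0436, 0.1507]
tool_rot: [0.125, 0.992, 0.0, 0.001]
force: [-0.6, 0.4, -0.1]
finger_gap: 0.001
```

Run:
```python
from h import *
for n in('side','wrist'):
    im=manip.snapshot(n);cv2.imwrite(f'pics/l4_{n}.png',im[:,:,::-1])
    for b in blobs(im,'yellow',40):print(n,b)
```

```text
side ([275.8, 207.3], 114, [[263, 206], [290, 204], [290, 209], [263, 210]])
wrist ([311.3, 255.7], 2293, [[296, 217], [327, 217], [327, 303], [296, 303]])
wrist ([461.4, 269.5], 2186, [[425, 272], [464, 232], [499, 268], [460, 306]])
```

Run:
```python
import cv2,numpy as np
a=cv2.imread('pics/l4_side.png')[130:260,220:340];a=cv2.resize(a,None,fx=3.3,fy=3.3,interpolation=2)
b=cv2.imread('pics/l4_wrist.png')[150:400,180:480];b=cv2.resize(b,(396,330))
C=np.zeros((430,800,3),np.uint8);C[:a.shape[0],:a.shape[1]]=a;C[:330,400:796]=b;cv2.imwrite('pics/l4.png',C)
```

```text
(no output)
```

View pics/l4.png

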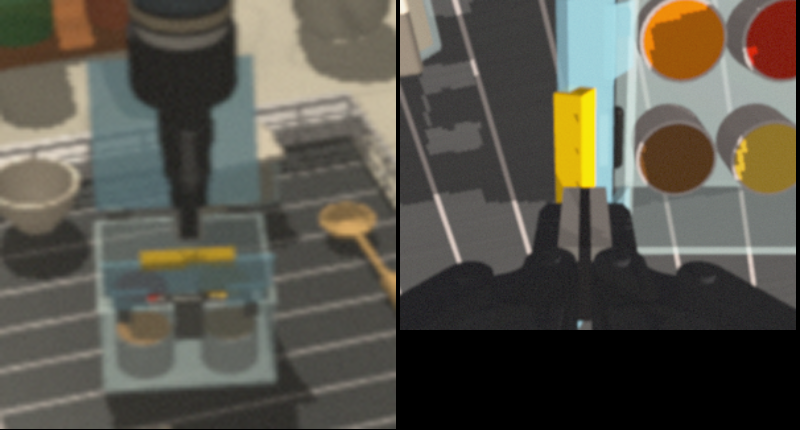

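Run:
```python
from h import *
s=manip.sense();p=s['tcp_pos'];print(p,s['finger_gap'])
for dz in(0,.01,.02,.03):print(dz,proj('side',p+[0,0,dz]).round(1),proj('wrist',p+[0,0,dz]).round(1))
im=cv2.cvtColor(cv2.imread('pics/l4_side.png'),cv2.COLOR_BGR2GRAY);print(im[190:220,274:281:2].T)
```

```text
[0.50076816 0.04275005 0.15030834] 0.00029435152651897066
0 [[276.9 210.4]] [[317.2 282.1]]
0.01 [[276.8 207.1]] [[317.  290.9]]
0.02 [[276.7 203.8]] [[316.9 300.6]]
0.03 [[276.6 200.5]] [[316.7 311.5]]
[[ 36  37  40  51  58  58  62  64  63  64  68  68  80  90  99 115 127 138
  132 107  93  89  92  90  89  89  92  89  91  88]
 [ 37  39  37  36  41  38  38  38  40  39  39  46  63  86  99 120 131 126
  110  95  89  90  88  90  88  91  91  91  91  84]
 [ 39  40  41  40  36  39  41  38  42  43  40  48  67  84  97 118 128 114
  104  91  89  89  88  89  90  89  90  91  94  86]
 [ 39  36  47  65  72  76  77  73  72  71  71  73  78  83  94 118 129 122
  106  95  92  90  87  86  85  84  86  81  75  73]]
```

The finger ends appear about 20 mm above the reported TCP. They passed over the flap with no contact. I'll back off, go lower and push again.

>>> drive_tool(increments=[[255,0,-4,0,0,0,0],[255,0,-7,0,0,0,0],[255,0,-7,1.5,0,0,0],[255,0,-7,3,0,0,0],[255,0,-7,3,0,0,0]])

```text
t: 7.05
tcp_pos: [0.4817, -0.0256, 0.1188]
tool_rot: [0.126, 0.992, 0.0, -0.002]
force: [-1.0, -0.2, -1.1]
finger_gap: -0.0
```

>>> drive_tool(increments=[[255,0,2,0,0,0,0],[255,0,4,0,0,0,0],[255,0,5,0,0,0,0],[255,0,6,0,0,0,0],[255,0,7,0,0,0,0],[255,0,8,0,0,0,0],[255,0,9,0,0,0,0],[255,0,9,0,0,0,0]])

```text
t: 7.85
tcp_pos: [0.5059, 0.0632, 0.1202]
tool_rot: [0.125, 0.992, 0.0, 0.0]
force: [0.6, 0.2, -0.4]
finger_gap: 0.001
```

Run:
```python
from h import *
print(manip.pinch_z)
for n in('side','wrist'):
    im=manip.snapshot(n);cv2.imwrite(f'pics/l5_{n}.png',im[:,:,::-1])
    for b in blobs(im,'yellow',40):print(n,b)
```

```text
0.0187
wrist ([376.1, 295.5], 4044, [[354, 358], [358, 235], [397, 236], [393, 359]])
wrist ([448.2, 286.4], 2670, [[409, 276], [464, 249], [488, 297], [433, 325]])
```

>>> drive_tool(increments=[[255,0,1,0.3,0,0,0],[255,0,1.9,0.8,0,0,0],[255,0,2.6,1.3,0,0,0],[255,0,3.2,1.9,0,0,0],[255,0,3.7,2.6,0,0,0],[255,0,4.1,3.3,0,0,0],[255,0,4.1,3.5,0,0,0],[255,0,4.1,3.7,0,0,0],[255,0,4.1,3.7,0,0,0]])

```text
t: 8.85
tcp_pos: [0.5158, 0.1016, 0.0829]
tool_rot: [0.126, 0.992, -0.0, -0.0]
force: [-0.7, -0.6, 0.1]
finger_gap: -0.003
```

>>> drive_tool(increments=[[255,0,0,0.1,0,0,0],[255,0,0,0.2,0,0,0],[255,0,0,0.3,0,0,0],[255,0,0,0.3,0,0,0]])

```text
t: 9.25
tcp_pos: [0.5161, 0.1016, 0.0803]
tool_rot: [0.126, 0.992, -0.0, 0.0]
force: [0.0, -0.1, -0.9]
finger_gap: 0.002
```

>>> drive_tool(increments=[[255,0,0,0.1,0,0,0],[255,0,0,0.2,0,0,0],[255,0,0,0.2,0,0,0]])

```text
t: 9.55
tcp_pos: [0.5159, 0.1017, 0.0781]
tool_rot: [0.126, 0.992, -0.0, -0.0]
force: [0.2, 0.4, 1.1]
finger_gap: 0.0
```

```bash
python3 look.py l6 wrist,200,520,60,300 side,240,340,140,260
python3 - <<'E'
from h import *
for n in('side','wrist'):
    im=cv2.imread(f'pics/l6_{n}.png')[:,:,::-1]
    for b in blobs(im,'yellow',40):print(n,b)
for th in(0,.1,.2,.3):
    p=np.array([.5186,.1185])+np.array([.2487,.9686])*(-.062+.066*np.cos(th))
    print(th,[proj(n,[*p,.099+.066*np.sin(th)]).round(1).tolist() for n in('side','wrist')])
E
```

```text
wrist (300, 400, 3) 1.25
side (480, 400, 3) 4.0
wrist ([407.6, 309.4], 3411, [[384, 359], [392, 224], [445, 227], [437, 362]])
0 [[[275.0, 207.7]], [[363.9, 298.5]]]
0.1 [[[274.9, 205.8]], [[364.9, 305.5]]]
0.2 [[[274.9, 204.0]], [[364.4, 313.0]]]
0.3 [[[274.9, 202.4]], [[362.1, 321.0]]]
```

View pics/l6.png

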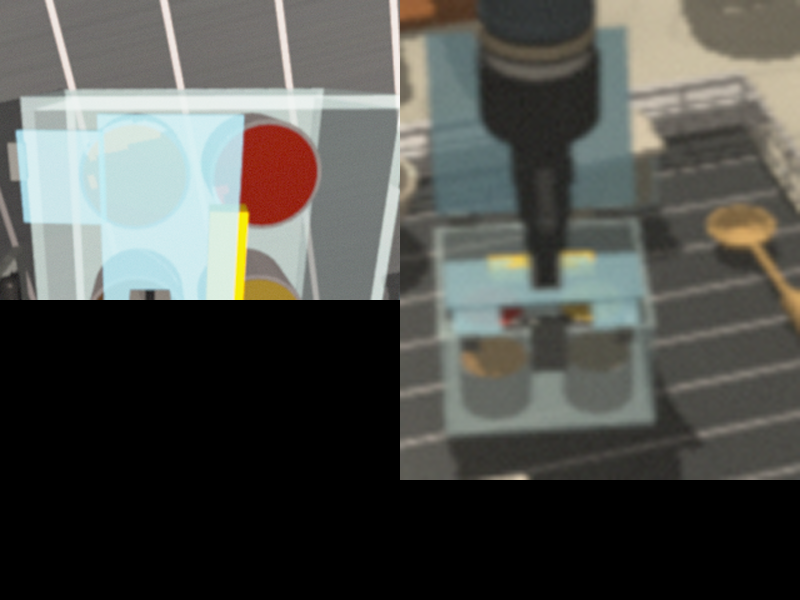

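>>> drive_tool(increments=[[255,0,0,0.1,0,0,0],[255,0,0,0.2,0,0,0],[255,0,0,0.3,0,0,0],[255,0,0,0.3,0,0,0]])

```text
t: 10.05
tcp_pos: [0.5159, 0.1017, 0.075]
tool_rot: [0.126, 0.992, -0.0, -0.0]
force: [0.4, 0.1, 0.4]
finger_gap: -0.001
```

>>> drive_tool(increments=[[255,0,0,0.1,0,0,0],[255,0,0,0.2,0,0,0],[255,0,0,0.2,0,0,0]])

```text
t: 10.35
tcp_pos: [0.516, 0.1017, 0.0734]
tool_rot: [0.126, 0.992, 0.0, 0.0]
force: [0.3, -0.0, 3.5]
finger_gap: -0.004
```

Run:
```python
from h import *
im=manip.snapshot('side')
for b in blobs(im,'yellow',10):print(b)
print(manip.sense()['force'])
```

```text
[-0.98892318 -0.46787121  3.66618937]
```

>>> drive_tool(increments=[[255,0,0,0.1,0,0,0],[255,0,0,0.1,0,0,0]])

```text
t: 10.6
tcp_pos: [0.516, 0.1017, 0.0733]
tool_rot: [0.126, 0.992, 0.0, 0.0]
force: [-2.5, 0.7, 9.4]
finger_gap: -0.003
```

>>> drive_tool(increments=[[255,0,0,-4,0,0,0],[255,0,0,-8,0,0,0],[255,0,0,-12,0,0,0],[255,0,0,-16,0,0,0],[255,0,0,-20,0,0,0],[255,0,0,-22,0,0,0],[255,0,0,-22,0,0,0]])

```text
t: 11.3
tcp_pos: [0.5181, 0.1017, 0.2956]
tool_rot: [0.125, 0.992, 0.0, 0.004]
force: [0.4, 0.9, 0.2]
finger_gap: -0.002
```

Run:
```python
from h import *
im=manip.snapshot('side');cv2.imwrite('pics/l7_side.png',im[:,:,::-1])
h=cv2.cvtColor(im,cv2.COLOR_RGB2HSV)
for b in blobs(im,'yellow',6):print(b)
print(h[200:214,266:286:6].tolist()) if 0 else None
im=manip.snapshot('wrist');cv2.imwrite('pics/l7_wrist.png',im[:,:,::-1])
for b in blobs(im,'yellow',6):print('w',b)
for th in(0,.1,.2):
  ps=[]
  for xc in(-.035,.035):
    p=np.array([.5186,.1185])+np.array([.9686,-.2487])*xc+np.array([.2487,.9686])*(-.062+.066*np.cos(th)-.002*np.sin(th));ps.append([*p,.099+.066*np.sin(th)+.002*np.cos(th)])
  print(th,proj('side',ps).round(1).tolist(),proj('wrist',ps).round(1).tolist())
```

```text
w ([362.4, 217.1], 1039, [[349, 237], [349, 163], [381, 163], [381, 237]])
0 [[261.9, 207.8], [288.0, 206.4]] [[340.2, 165.2], [339.0, 235.0]]
0.1 [[261.8, 205.9], [288.0, 204.6]] [[340.0, 166.0], [338.8, 236.9]]
0.2 [[261.7, 204.2], [288.0, 202.8]] [[339.1, 166.9], [338.0, 238.9]]
```

>>> drive_tool(increments=[[255,-1,4.5,0,0,0,0],[255,-2.1,9,0,0,0,0],[255,-2.1,13.5,0,0,0,0],[255,-2.1,18,0,0,0,0],[255,-2.1,19.8,0,0,0,0],[255,-2.1,19.8,0,0,0,0],[255,-2.1,19.8,4,0,0,0],[255,-2.1,19.8,8,0,0,0],[255,-2.1,19.8,12,0,0,0],[255,-2.1,19.8,13.3,0,0,0],[255,-2.1,19.8,13.3,0,0,0],[255,-2.1,19.8,13.3,0,0,0]])

```text
t: 12.6
tcp_pos: [0.5866, 0.2879, 0.1602]
tool_rot: [0.126, 0.992, 0.0, 0.001]
force: [0.1, 0.5, 0.8]
finger_gap: 0.001
```

```bash
python3 look.py l8 wrist side,220,340,110,260
python3 - <<'E'
from h import *
s=manip.sense();r=s['tcp_pos'][:2]-[.5186,.1185];print('xc,yc,z',r@[.9686,-.2487],r@[.2487,.9686],s['tcp_pos'][2],s['force'])
E
```

```text
wrist (300, 400, 3) 0.625
side (500, 400, 3) 3.3333333333333335
xc,yc,z 0.024331561651387137 0.1817057449508856 0.1616385413920113 [ 0.13162494 -0.5087691  -0.24418646]
```

View pics/l8.png

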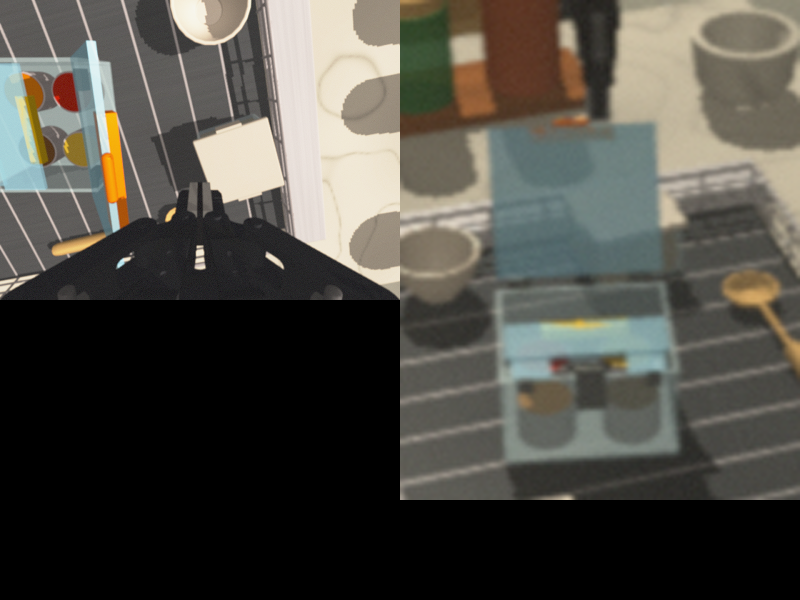

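>>> drive_tool(increments=[[255,0,-2,0,0,0,0],[255,0,-3.4,0,0,0,0],[255,0,-4.3,-0.7,0,0,0],[255,0,-5.2,-1.3,0,0,0],[255,0,-6.4,-1.8,0,0,0],[255,0,-7.7,-2.3,0,0,0],[255,0,-9,-2.5,0,0,0],[255,0,-10.2,-2.7,0,0,0],[255,0,-11.3,-2.8,0,0,0],[255,0,-12.4,-2.9,0,0,0],[255,0,-13.5,-2.9,0,0,0],[255,0,-14.6,-2.7,0,0,0],[255,0,-15.4,-2.5,0,0,0],[255,0,-16.2,-2.1,0,0,0],[255,0,-17,-1.7,0,0,0],[255,0,-17.7,-1.2,0,0,0],[255,0,-17.7,-1.2,0,0,0]])

```text
t: 14.4
tcp_pos: [0.5407, 0.1158, 0.1702]
tool_rot: [0.126, 0.992, -0.0, -0.001]
force: [-0.5, -0.4, -0.8]
finger_gap: -0.003
```

Run:
```python
from h import *
im=manip.snapshot('wrist');cv2.imwrite('pics/l9_wrist.png',im[:,:,::-1])
for b in blobs(im,'orange',150):print(b)
s=manip.sense();print(s['force'],s['tcp_pos'])
for th in(.8,.9,1,1.2):
  ps=[]
  for xc in(-.035,.035):
    p=np.array([.5186,.1185])+np.array([.9686,-.2487])*xc+np.array([.2487,.9686])*(.062-.117*np.cos(th)+.008*np.sin(th));ps.append([*p,.106+.117*np.sin(th)+.008*np.cos(th)])
  print(th,proj('wrist',ps).round(1).tolist())
im=manip.snapshot('side');cv2.imwrite('pics/l9_side.png',im[:,:,::-1])
for b in blobs(im,'orange',15):print('side',b)
```

```text
([286.1, 247.4], 1518, [[277, 176], [307, 176], [310, 320], [280, 321]])
([266.9, 262.5], 430, [[261, 229], [275, 229], [277, 297], [264, 297]])
[-0.11720702 -0.28206076 -0.29043098] [0.54096712 0.11626853 0.17057261]
0.8 [[272.3, 173.9], [278.4, 331.4]]
0.9 [[295.0, 176.5], [298.4, 340.4]]
1 [[321.9, 179.0], [321.7, 348.7]]
1.2 [[386.8, 183.0], [377.1, 362.4]]
side ([241.7, 136.9], 152, [[235, 131], [245, 128], [248, 143], [238, 145]])
side ([208.9, 142.6], 156, [[202, 136], [213, 134], [216, 149], [204, 151]])
side ([173.9, 147.9], 163, [[167, 141], [178, 139], [181, 155], [170, 156]])
side ([140.9, 152.6], 93, [[137, 146], [143, 145], [145, 160], [138, 161]])
side ([274.4, 179.5], 54, [[262, 179], [286, 178], [286, 181], [262, 182]])
```

>>> drive_tool(increments=[[255,0,-1.3,0.8,0,0,0],[255,0,-2.4,2.0,0,0,0],[255,0,-3,2.7,0,0,0],[255,0,-3.4,3.4,0,0,0],[255,0,-3.8,4.2,0,0,0],[255,0,-4.2,5.0,0,0,0],[255,0,-4.5,5.6,0,0,0],[255,0,-4.7,6.1,0,0,0],[255,0,-4.9,6.6,0,0,0],[255,0,-5,7,0,0,0],[255,0,-5,7,0,0,0]])

```text
t: 15.6
tcp_pos: [0.5288, 0.0682, 0.1007]
tool_rot: [0.126, 0.992, -0.0, -0.0]
force: [0.5, 0.2, -0.6]
finger_gap: -0.001
```

>>> drive_tool(increments=[[255,0,0,0.1,0,0,0],[255,0,0,0.2,0,0,0],[255,0,0,0.3,0,0,0],[255,0,0,0.4,0,0,0],[255,0,0,0.4,0,0,0]])

```text
t: 16.1
tcp_pos: [0.5292, 0.0683, 0.0972]
tool_rot: [0.126, 0.992, -0.0, 0.0]
force: [-0.3, -0.8, 0.4]
finger_gap: -0.0
```

Run:
```python
from h import *
im=manip.snapshot('wrist');cv2.imwrite('pics/l10_wrist.png',im[:,:,::-1])
for b in blobs(im,'orange',150):print(b)
s=manip.sense();r=s['tcp_pos'][:2]-[.5186,.1185];print('xc,yc,z',r@[.9686,-.2487],r@[.2487,.9686],s['tcp_pos'][2],s['force'])
for th in(0,.1,.2):
  ps=[]
  for xc in(-.035,.035):
    p=np.array([.5186,.1185])+np.array([.9686,-.2487])*xc+np.array([.2487,.9686])*(.062-.117*np.cos(th)+.008*np.sin(th));ps.append([*p,.106+.117*np.sin(th)+.008*np.cos(th)])
  print(th,proj('wrist',ps).round(1).tolist())
```

```text
([311.5, 247.6], 415, [[296, 175], [325, 175], [325, 303], [296, 303]])
([287.8, 254.1], 717, [[281, 221], [293, 221], [294, 287], [283, 287]])
xc,yc,z 0.022649968712973482 -0.04588675687357182 0.0971869023929381 [0.01824882 0.25298212 0.23275947]
0 [[294.4, 170.2], [297.5, 321.2]]
0.1 [[296.1, 174.1], [299.2, 334.9]]
0.2 [[301.3, 178.6], [303.9, 350.3]]
```

>>> drive_tool(increments=[[255,0,0,0.1,0,0,0],[255,0,0,0.2,0,0,0],[255,0,0,0.3,0,0,0],[255,0,0,0.4,0,0,0],[255,0,0,0.4,0,0,0]])

```text
t: 16.65
tcp_pos: [0.5292, 0.0681, 0.094]
tool_rot: [0.125, 0.992, -0.0, 0.0]
force: [-1.2, -2.2, 7.4]
finger_gap: 0.001
```

>>> drive_tool(increments=[[255,0,0,0.1,0,0,0],[255,0,0,0.2,0,0,0],[255,0,0,0.3,0,0,0],[255,0,0,0.3,0,0,0]])

```text
t: 17.05
tcp_pos: [0.5291, 0.0678, 0.0907]
tool_rot: [0.125, 0.992, -0.001, 0.0]
force: [-1.8, -2.6, 5.3]
finger_gap: -0.001
```

>>> drive_tool(increments=[[255,0,0,0.1,0,0,0],[255,0,0,0.2,0,0,0],[255,0,0,0.2,0,0,0]])

```text
t: 17.35
tcp_pos: [0.5292, 0.0684, 0.0881]
tool_rot: [0.126, 0.992, 0.0, 0.0]
force: [0.5, -0.9, 1.2]
finger_gap: 0.001
```

>>> drive_tool(increments=[[255,0,0,0.1,0,0,0],[255,0,0,0.2,0,0,0],[255,0,0,0.2,0,0,0]])

```text
t: 17.65
tcp_pos: [0.5291, 0.0686, 0.0864]
tool_rot: [0.126, 0.992, 0.0, 0.0]
force: [-0.9, -0.7, 3.8]
finger_gap: 0.0
```

>>> drive_tool(increments=[[255,0,0,0.1,0,0,0],[255,0,0,0.1,0,0,0]])

```text
t: 17.85
tcp_pos: [0.5292, 0.0686, 0.0862]
tool_rot: [0.125, 0.992, 0.0, 0.0]
force: [-2.0, -0.7, 10.5]
finger_gap: -0.0
```

>>> drive_tool(increments=[[255,0,0,-4,0,0,0],[255,0,0,-8,0,0,0],[255,0,0,-12,0,0,0],[255,0,0,-16,0,0,0],[255,0,0,-20,0,0,0],[255,-6.8,-26,-21,0,0,0],[255,-6.8,-26,-21,0,0,0],[255,-6.8,-26,-21,0,0,0],[255,-6.8,-26,-21,0,0,0],[255,-6.8,-26,-21,0,0,0],[255,-6.8,-26,-21,0,0,0],[255,-6.8,-26,-21,0,0,0],[255,-6.8,-26,-21,0,0,0]])

```text
t: 19.15
tcp_pos: [0.5297, -0.1993, 0.2945]
tool_rot: [0.126, 0.992, 0.001, -0.001]
force: [0.1, 0.7, 0.4]
finger_gap: -0.006
```

```bash
python3 look.py l11 wrist side,220,360,140,350
python3 - <<'E'
from h import *
for n in('wrist','side'):
    im=cv2.imread(f'pics/l11_{n}.png')[:,:,::-1]
    for c in('red','green','orange'):
        for b in blobs(im,c,12):print(n,c,b)
E
```

```text
wrist (300, 400, 3) 0.625
side (600, 400, 3) 2.857142857142857
wrist red ([100.5, 133.3], 280, [[91, 125], [110, 125], [110, 142], [91, 142]])
wrist red ([111.5, 152.2], 25, [[108, 152], [109, 149], [115, 152], [114, 155]])
wrist red ([235.8, 171.3], 631, [[217, 177], [229, 153], [254, 165], [242, 190]])
wrist red ([67.7, 324.6], 1464, [[45, 305], [90, 305], [90, 344], [45, 344]])
wrist red ([101.9, 336.4], 39, [[97, 335], [107, 335], [107, 338], [97, 338]])
wrist orange ([598.1, 106.4], 329, [[589, 145], [594, 64], [608, 65], [603, 146]])
side red ([311.3, 299.2], 57, [[306, 298], [312, 294], [317, 301], [311, 306]])
side red ([389.8, 337.1], 147, [[380, 338], [390, 328], [400, 338], [390, 348]])
side red ([405.8, 355.6], 13, [[405, 353], [407, 353], [407, 358], [405, 358]])
side red ([302.4, 367.7], 23, [[300, 366], [305, 366], [305, 370], [300, 370]])
side orange ([271.6, 133.2], 70, [[264, 129], [269, 125], [277, 138], [272, 141]])
side orange ([241.8, 136.9], 152, [[235, 131], [246, 128], [248, 143], [238, 145]])
side orange ([208.8, 142.7], 154, [[204, 134], [215, 134], [215, 150], [204, 150]])
side orange ([173.9, 148.0], 168, [[167, 141], [178, 139], [181, 154], [170, 157]])
side orange ([140.9, 152.7], 110, [[136, 146], [143, 144], [146, 160], [139, 161]])
side orange ([276.3, 216.7], 80, [[264, 215], [288, 215], [288, 218], [264, 218]])
```

View pics/l11.png

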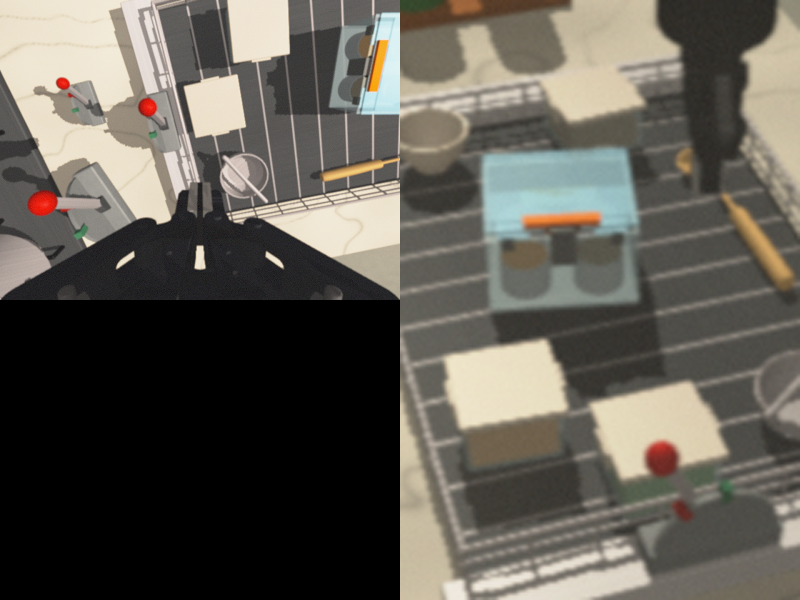

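```bash
python3 - <<'E'
from h import *
def multi(obs):
    A=0;B=0
    for n,uv in obs:
        o,d=ray(n,uv);M=np.eye(3)-np.outer(d,d);A=A+M;B=B+M@o
    p=np.linalg.solve(A,B);return p.round(4),[ (proj(n,p)[0]-uv).round(1).tolist() for n,uv in obs]
wr=cv2.imread('pics/l11_wrist.png')[:,:,::-1];HS['green']=((50,70,30),(90,255,255))
print([ (b[0],b[1]) for b in blobs(wr,'green',6) if b[0][0]<300])
tp=cv2.imread('pics/top0.png')[:,:,::-1];print([(b[0],b[1]) for b in blobs(tp,'green',3) if 380<b[0][0]<430])
sd=cv2.imread('pics/l11_side.png')[:,:,::-1];print([(b[0],b[1]) for b in blobs(sd,'green',3) if 320<b[0][0]<345])
print('knob',multi([('top',(410.3,266.7)),('side',(311.2,299.1)),('wrist',(236,171.3))]))
print('green',multi([('top',(412.7,251.4)),('side',(334.5,311.5)),('wrist',(245,213))]))
# runner outer edge direction
g=cv2.cvtColor(wr,cv2.COLOR_RGB2GRAY)
for a in((122,2),(140,58)):print('runner',onz('wrist',(a[0]/.625,a[1]/.625),.03))
# top view: edges of -y runner per row
for r in(180,200,300,320):print(r,tp[r,385:425].sum(1).tolist())
E
python3 -c "
import cv2,numpy as np
a=cv2.imread('pics/l11_wrist.png')[120:260,180:320];a=cv2.resize(a,None,fx=4.2,fy=4.2,interpolation=2)
cv2.imwrite('pics/l12.png',a)"
```

```text
[([120.2, 176.1], 50), ([244.5, 215.7], 92), ([129.0, 371.6], 271)]
[([412.6, 250.7], 14)]
[([333.9, 310.3], 9), ([325.3, 373.7], 3)]
knob (array([ 0.4785, -0.2595,  0.1398]), [[-0.5, 0.6], [0.6, -0.1], [-1.0, 0.5]])
green (array([ 0.5244, -0.275 ,  0.0998]), [[-0.9, 0.3], [-0.3, 0.2], [-1.9, 1.8]])
runner [ 0.31329447 -0.27251786  0.03      ]
runner [ 0.40174574 -0.27154264  0.03      ]
180 [174, 322, 416, 444, 397, 278, 261, 383, 480, 485, 404, 285, 227, 260, 378, 466, 479, 479, 476, 477, 490, 489, 401, 271, 244, 255, 252, 251, 253, 251, 273, 383, 471, 499, 497, 493, 491, 491, 493, 491]
200 [123, 174, 325, 448, 468, 393, 273, 269, 382, 487, 493, 398, 265, 264, 395, 475, 483, 479, 480, 479, 476, 483, 491, 406, 261, 239, 248, 239, 225, 215, 220, 260, 391, 478, 486, 485, 478, 477, 483, 483]
300 [144, 140, 136, 139, 136, 124, 163, 348, 495, 486, 385, 293, 280, 393, 494, 499, 404, 274, 270, 384, 477, 492, 480, 489, 492, 488, 487, 489, 450, 351, 274, 261, 265, 268, 266, 270, 259, 291, 421, 518]
320 [145, 143, 149, 142, 148, 142, 135, 192, 366, 500, 479, 364, 320, 401, 492, 508, 514, 503, 409, 279, 282, 400, 490, 497, 495, 498, 499, 492, 497, 477, 393, 296, 270, 279, 279, 280, 281, 278, 272, 304]
```

View pics/l12.png

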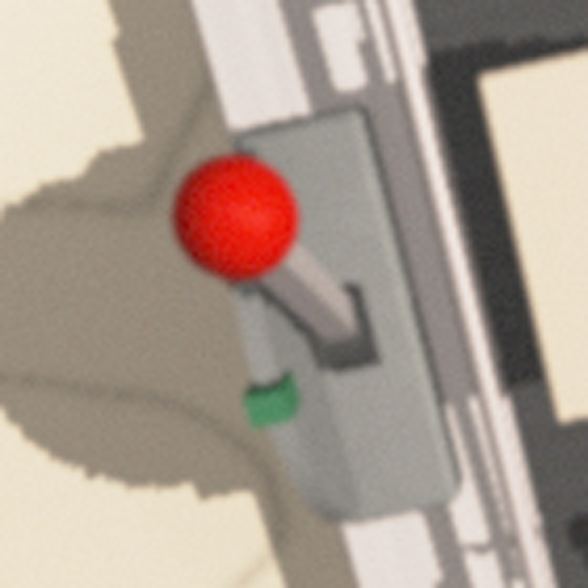

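Run:
```python
from h import *
f=lambda x,y:(180+x/4.2,120+y/4.2)
for z in(.052,.058):
    print(z,'slot',onz('wrist',f(347,325),z).round(4),'corners',[onz('wrist',f(*p),z)[:2].round(4).tolist() for p in((240,135),(365,107),(460,490),(325,520))])
def ony(n,uv,y):
    o,d=ray(n,uv);return (o+d*(y-o[1])/d[1]).round(4)
for y in(-.270,-.275):print('red',ony('side',(318.7,318.5),y),'green',ony('side',(334,310.8),y),'g wrist',ony('wrist',(244.5,215.2),y))
for n,a,b in(('top',(407.3,180),(415.3,320)),):print(onz(n,a,.03),onz(n,b,.03))
```

```text
0.052 slot [ 0.5196 -0.2601  0.052 ] corners [[0.4651, -0.2724], [0.4663, -0.2391], [0.5717, -0.2433], [0.5708, -0.2822]]
0.058 slot [ 0.5187 -0.2589  0.058 ] corners [[0.4649, -0.271], [0.4662, -0.2382], [0.57, -0.2424], [0.5691, -0.2806]]
red [ 0.4914 -0.27    0.0855] green [ 0.5261 -0.27    0.0966] g wrist [ 0.5224 -0.27    0.1142]
red [ 0.4892 -0.275   0.0917] green [ 0.5237 -0.275   0.1028] g wrist [ 0.526 -0.275  0.095]
[ 0.73750102 -0.29277169  0.03      ] [ 0.35782935 -0.28147176  0.03      ]
```

>>> drive_tool(increments=[[255,3,-3,0,0,0,-0.1],[255,6,-6,0,0,0,-0.22],[255,9.2,-8.6,0,0,0,-0.22],[255,9.2,-8.6,0,0,0,-0.22],[255,9.2,-8.6,0,0,0,-0.22],[255,9.2,-8.6,4,0,0,-0.22],[255,9.2,-8.6,8,0,0,-0.22],[255,9.2,-8.6,12,0,0,-0.22],[255,9.2,-8.6,16,0,0,-0.22],[255,9.2,-8.6,19,0,0,-0.22],[255,9.2,-8.6,19,0,0,-0.22],[255,9.2,-8.6,19,0,0,-0.22],[255,9.2,-8.6,19,0,0,-0.22]])

```text
t: 20.55
tcp_pos: [0.4214, -0.2612, 0.1067]
tool_rot: [0.015, 1.0, -0.001, 0.001]
force: [0.6, -0.5, 0.4]
finger_gap: -0.001
```

>>> drive_tool(increments=[[255,-1.5,0,0,0,0,0],[255,-3,0,0,0,0,0],[255,-4,0,0,0,0,0],[255,-5,0,-0.2,0,0,0],[255,-6,0,-0.4,0,0,0],[255,-6.8,0,-0.5,0,0,0],[255,-7.2,0,-0.5,0,0,0],[255,-7.6,0,-0.5,0,0,0],[255,-7.6,0,-0.5,0,0,0]])

```text
t: 21.45
tcp_pos: [0.4964, -0.2634, 0.1101]
tool_rot: [0.016, 1.0, -0.0, 0.001]
force: [0.0, -1.0, 0.6]
finger_gap: -0.001
```

```bash
cat > knob.py <<'E'
from h import *
P=np.array([.5185,-.259,.0535]);ex=np.array([.9994,-.035,0])
obs={}
for n,(x0,x1,y0,y1) in dict(side=(290,350,270,320),wrist=(150,520,80,420),top=(385,430,235,285)).items():
    im=manip.snapshot(n);cv2.imwrite(f'pics/k_{n}.png',im[:,:,::-1])
    for b in blobs(im,'red',20):
        if x0<b[0][0]<x1 and y0<b[0][1]<y1:print(n,b);obs.setdefault(n,b[0])
    if n in obs: # ray meets the knob's swing plane
        o,d=ray(n,obs[n]);ey=np.array([.035,.9994,0]);p=o+d*((P-o)@ey)/(d@ey) if n=='side' else None
        if p is not None:r=p-P;print(' plane',p.round(4),'R',np.linalg.norm(r).round(4),'lever',.6+np.arctan2(r@ex,r[2]))
        oo=o-P  # sphere R=.095
        bq=oo@d;D=bq*bq-oo@oo+.095**2
        if D>0:
            p=o+d*(-bq-D**.5);r=p-P;print(' sphere',p.round(4),'lever',.6+np.arctan2(r@ex,r[2]))
s=manip.sense();print(s['tcp_pos'],s['force'],s['t'])
E
python3 knob.py
```

```text
wrist ([299.0, 258.1], 312, [[290, 250], [308, 250], [308, 268], [290, 268]])
wrist ([319.9, 400.1], 169, [[313, 393], [326, 393], [326, 408], [313, 408]])
 sphere [ 0.4734 -0.2702  0.1364] lever 0.10584145126804512
[ 0.49606926 -0.26343682  0.11005873] [-0.09521105  0.6071036   0.58470522] 21.6
```

>>> drive_tool(increments=[[255,3,0,0,0,0,0],[255,6,0,0,0,0,0],[255,7.5,0,-4,0,0,0],[255,7.5,0,-8,0,0,0],[255,7.5,8,-10,0,0,0],[255,7.5,12,-10,0,0,0],[255,7.5,15,-10,0,0,0],[255,7.5,15,-10,0,0,0],[255,7.5,15,-10,0,0,0],[255,7.5,15,-10,0,0,0]])

```text
t: 22.6
tcp_pos: [0.4261, -0.1119, 0.2103]
tool_rot: [0.016, 1.0, -0.001, 0.001]
force: [0.4, -0.1, -0.5]
finger_gap: -0.0
```

```bash
python3 knob.py
python3 - <<'E'
from h import *
P=np.array([.5185,-.259,.0535])
for a in(.1,.17,.5,.6,.7):
    k=P+.095*np.array([np.sin(a-.6),-.035*np.sin(a-.6),np.cos(a-.6)]);print(a,[proj(n,k).round(1).tolist() for n in('side','wrist','top')])
E
```

```text
side ([331.1, 291.4], 69, [[327, 287], [335, 287], [335, 296], [327, 296]])
 plane [ 0.5215 -0.2591  0.1468] R 0.0934 lever 0.6323418446712152
 sphere [ 0.5208 -0.2606  0.1485] lever 0.6251302024284855
top ([410.4, 248.6], 74, [[405, 249], [411, 243], [417, 249], [411, 255]])
 sphere [ 0.5232 -0.2633  0.1483] lever 0.6512335707552649
[ 0.42570986 -0.1123169   0.21004454] [ 1.21121437 -0.7061425   0.08726637] 22.75
0.1 [[[308.9, 300.0]], [[121.6, 305.8]], [[409.0, 269.8]]]
0.17 [[[311.6, 298.3]], [[120.8, 315.1]], [[409.1, 267.2]]]
0.5 [[[325.5, 292.3]], [[121.8, 357.3]], [[409.0, 254.4]]]
0.6 [[[329.8, 291.2]], [[123.5, 368.7]], [[408.8, 250.6]]]
0.7 [[[334.0, 290.3]], [[125.9, 379.1]], [[408.6, 246.8]]]
```

>>> drive_tool(increments=[[255,0,-5,0,0,0,0],[255,0,-10,0,0,0,0],[255,0,-15,2,0,0,0],[255,0,-15,6,0,0,0],[255,0,-15,10,0,0,0],[255,0,-15,10,0,0,0],[255,-3,-15,10,0,0,0],[255,-6,-15,10,0,0,0],[255,-7.2,-15,10,0,0,0],[255,-7.6,-15,10,0,0,0],[255,-7.9,-15,10,0,0,0],[255,-8,-15,10,0,0,0],[255,-8,-15,10,0,0,0]])

```text
t: 24.05
tcp_pos: [0.4994, -0.2628, 0.1104]
tool_rot: [0.016, 1.0, 0.0, -0.001]
force: [-2.3, 0.6, 1.1]
finger_gap: -0.001
```

>>> drive_tool(increments=[[255,3,0,0,0,0,0],[255,6,0,0,0,0,0],[255,8,0,-4,0,0,0],[255,8,0,-8,0,0,0],[255,3,4,-12,0,0,0],[255,-2,6,-16,0,0,0],[255,-5,6,-19,0,0,0],[255,-5,6,-19,0,0,0],[255,-5,6,-19,0,0,0]])

```text
t: 24.95
tcp_pos: [0.5571, -0.2052, 0.304]
tool_rot: [0.015, 1.0, -0.002, 0.005]
force: [-0.6, -0.4, -0.8]
finger_gap: 0.001
```

```bash
python3 knob.py
python3 - <<'E'
from h import *
HS['green']=((50,70,30),(90,255,255))
a=cv2.imread('pics/k_wrist.png');print([(b[0],b[1]) for b in blobs(a[:,:,::-1],'green',10)])
P=np.array([.5185,-.259,.0535])
print('pred knob,wrist',[proj('wrist',P+.095*np.array([np.sin(x-.6),-.035*np.sin(x-.6),np.cos(x-.6)])).round(1).tolist() for x in(.6,.7,.8)])
u,v=proj('wrist',P+[0,0,.07])[0].astype(int);u=min(max(u,75),565);v=min(max(v,75),405);print(u,v)
a=cv2.resize(a[v-75:v+75,u-75:u+75],(400,400),interpolation=2)
b=cv2.imread('pics/k_side.png')[270:350,295:375];b=cv2.resize(b,(400,400),interpolation=2);cv2.imwrite('pics/l13.png',np.hstack([a,b]))
E
```

```text
side ([332.5, 291.0], 61, [[326, 292], [332, 286], [338, 292], [332, 298]])
 plane [ 0.5246 -0.2592  0.147 ] R 0.0937 lever 0.6653774868988094
 sphere [ 0.5241 -0.2604  0.1483] lever 0.6591728710981288
wrist ([247.1, 133.6], 100, [[242, 140], [242, 129], [253, 129], [253, 140]])
wrist ([253.0, 178.1], 616, [[234, 178], [252, 158], [272, 178], [254, 198]])
 sphere [ 0.4837 -0.2628  0.1418] lever 0.2256056396685132
[ 0.55067577 -0.20439228  0.29878686] [-0.46589811  0.01458239 -0.01769728] 25.1
[([127.9, 103.9], 49), ([94.5, 303.7], 272)]
pred knob,wrist [[[253.3, 177.6]], [[253.9, 188.4]], [[254.7, 198.8]]]
257 173
```

View pics/l13.png

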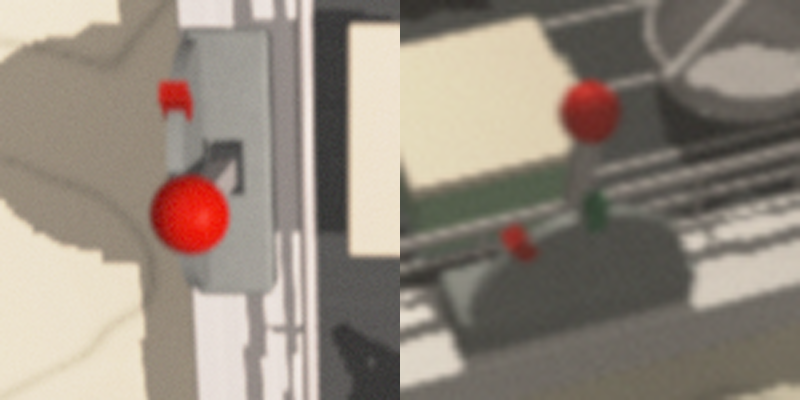

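```bash
cat > chk.py <<'E'
from h import *
from scipy.optimize import least_squares
c=manip.camera_model('wrist');im=manip.snapshot('wrist');cv2.imwrite('pics/m_wrist.png',im[:,:,::-1])
B=[b for b in blobs(im,'red',40) if 150<b[0][0]<330 and 60<b[0][1]<260];print([(b[0],b[1]) for b in B])
kb=max(B,key=lambda b:b[1])[0];rd=min(B,key=lambda b:b[1])[0]
print('knob top-view',end=' ');tp=manip.snapshot('top');kt=[b[0] for b in blobs(tp,'red',30) if 385<b[0][0]<430][0]
sd=manip.snapshot('side');ks=[b[0] for b in blobs(sd,'red',30) if 300<b[0][0]<350][0];print(kt,ks)
obs=[]  # (cam, uv, kind)
for n,uv,k in [('top',(410.3,266.7),'k0'),('side',(311.2,299.1),'k0'),('top',(410.4,248.6),'k1'),('side',(331.1,291.4),'k1'),('wrist',kb,'k2'),('top',kt,'k2'),('side',ks,'k2'),('wrist',rd,'r'),('side',(318.6,318.4),'r'),('side',(334,312.),'g'),('top',(412.7,251),'g')]:obs.append((n,np.array(uv),k))
def pts(q):
    px,py,pz,a0,a1,a2,rho,dy=q;P=np.array([px,py,pz]);f=lambda a,r,y:P+r*np.array([np.sin(a-.6),-.03*np.sin(a-.6),np.cos(a-.6)])+y*np.array([.03,1,0])
    return dict(k0=f(a0,.095,0),k1=f(a1,.095,0),k2=f(a2,.095,0),r=f(0,rho,dy),g=f(.698,rho,dy))
def res(q):
    p=pts(q);e=np.concatenate([(proj(n,p[k])[0]-uv)/(1 if n!='wrist' else 2) for n,uv,k in obs])
    return np.r_[e,(q[0]-.518)/.003,(q[6]-.049)/.003,(q[7]+.014)/.003]
s=least_squares(res,[.5185,-.259,.0535,.17,.63,.66,.049,-.014],x_scale=[.01,.01,.01,.1,.1,.1,.01,.01],diff_step=1e-4)
sd=np.sqrt(np.diag(np.linalg.inv(s.jac.T@s.jac)));print(s.x.round(4),sd.round(4));print([(n,k,(proj(n,pts(s.x)[k])[0]-uv).round(1).tolist()) for n,uv,k in obs])
E
python3 chk.py
```

```text
[([245.8, 139.5], 97), ([251.6, 184.1], 629)]
knob top-view Traceback (most recent call last):
  File "chk.py", line 6, in <module>
    print('knob top-view',end=' ');tp=manip.snapshot('top');kt=[b[0] for b in blobs(tp,'red',30) if 385<b[0][0]<430][0]
                                                               ~~~~~~~~~~~~~~~~~~~~~~~~~~~~~~~~~~~~~~~~~~~~~~~~~~~~~^^^
IndexError: list index out of range
```

Top view is blocked; drop it for the last pose.

```bash
sed -i "s/^print('knob top-view'.*$//; s/;print(kt,ks)/;print(ks)/; s/('top',kt,'k2'),//" chk.py; python3 chk.py
```

```text
[([246.0, 140.4], 98), ([251.8, 185.0], 626)]
[332.7, 291.2]
[ 0.5183 -0.2613  0.0533  0.167   0.6359  0.6672  0.049  -0.0146] [0.0011 0.001  0.0016 0.02   0.0205 0.0181 0.0018 0.0014]
[('top', 'k0', [-0.2, 0.6]), ('side', 'k0', [0.7, 0.2]), ('top', 'k1', [-0.7, 0.6]), ('side', 'k1', [0.6, 0.2]), ('wrist', 'k2', [-0.0, -0.4]), ('side', 'k2', [0.3, 0.2]), ('wrist', 'r', [-1.6, 0.5]), ('side', 'r', [0.6, -0.6]), ('side', 'g', [-0.3, -0.5]), ('top', 'g', [-0.3, 1.2])]
```

>>> drive_tool(increments=[[255,4.5,-2,0,0,0,0],[255,9,-4,0,0,0,0],[255,13,-6,0,0,0,0],[255,13,-6,0,0,0,0],[255,13,-6,4.5,0,0,0],[255,13,-6,9,0,0,0],[255,13,-6,13.5,0,0,0],[255,13,-6,18,0,0,0],[255,13,-6,19,0,0,0],[255,13,-6,19,0,0,0],[255,9,-6,19,0,0,0],[255,6.5,-6,19,0,0,0],[255,5.5,-6,19,0,0,0],[255,5,-6,19,0,0,0],[255,4.8,-6,19,0,0,0],[255,4.8,-6,19,0,0,0],[255,4.8,-6,19,0,0,0]])

```text
t: 27.0
tcp_pos: [0.5019, -0.2632, 0.1104]
tool_rot: [0.016, 1.0, 0.0, -0.0]
force: [-0.1, -0.1, 0.1]
finger_gap: 0.0
```

>>> drive_tool(increments=[[255,3,0,0,0,0,0],[255,6,0,0,0,0,0],[255,8,0,-4,0,0,0],[255,8,0,-8,0,0,0],[255,3,4,-12,0,0,0],[255,-2,6,-16,0,0,0],[255,-5,6,-19,0,0,0],[255,-5,6,-19,0,0,0],[255,-5,6,-19,0,0,0],[255,-5,6,-19,0,0,0],[255,-5,6,-19,0,0,0]])

```text
t: 28.1
tcp_pos: [0.5522, -0.2046, 0.2983]
tool_rot: [0.016, 1.0, 0.001, -0.002]
force: [0.4, 0.2, -1.0]
finger_gap: 0.001
```

```bash
python3 chk.py
```

```text
[([245.8, 138.5], 99), ([251.7, 185.6], 624)]
[333.6, 290.6]
[ 0.5182 -0.2612  0.0535  0.1674  0.6367  0.6899  0.049  -0.0146] [0.0011 0.001  0.0016 0.02   0.0205 0.0182 0.0018 0.0014]
[('top', 'k0', [-0.3, 0.6]), ('side', 'k0', [0.6, 0.1]), ('top', 'k1', [-0.7, 0.6]), ('side', 'k1', [0.5, 0.1]), ('wrist', 'k2', [-0.0, -0.3]), ('side', 'k2', [0.3, 0.5]), ('wrist', 'r', [-1.8, 0.8]), ('side', 'r', [0.5, -0.7]), ('side', 'g', [-0.3, -0.6]), ('top', 'g', [-0.3, 1.2])]
```

Run:
```python
from h import *
im=manip.snapshot('side')
print([b[:2] for b in blobs(im,'orange',15) if b[0][1]>160])
p=np.array([.5186,.1185])+np.array([.2487,.9686])*(.062-.117)
print('shut lip would be at',proj('side',[*p,.112]).round(1))
a=cv2.imread('pics/side0.png')[:,:,::-1].astype(int);d=(np.abs(im.astype(int)-a).sum(2)>90).astype(np.uint8)
n,l,st,ce=cv2.connectedComponentsWithStats(d);print([(ce[i].round().tolist(),int(st[i,4])) for i in range(1,n) if st[i,4]>25])
s=manip.sense();print(s['t'],s['force']);manip.sign_off()
```

```text
[([276.3, 216.7], 79)]
shut lip would be at [[276.2 217.1]]
[([134.0, 19.0], 1668), ([239.0, 21.0], 2281), ([267.0, 4.0], 45), ([331.0, 73.0], 11690), ([99.0, 150.0], 7604), ([98.0, 44.0], 42), ([101.0, 48.0], 74), ([144.0, 51.0], 33), ([120.0, 67.0], 39), ([276.0, 165.0], 1158), ([259.0, 183.0], 37), ([51.0, 195.0], 191), ([275.0, 206.0], 1466), ([135.0, 277.0], 3479), ([13.0, 264.0], 747), ([266.0, 261.0], 83), ([283.0, 289.0], 131), ([333.0, 292.0], 116), ([311.0, 300.0], 143), ([117.0, 311.0], 213), ([165.0, 422.0], 8967), ([16.0, 422.0], 2816), ([353.0, 397.0], 169), ([108.0, 453.0], 1185), ([28.0, 472.0], 44)]
28.25 [-0.40437738 -0.08136905 -0.0274134 ]
the job is handed in; nothing more can be done
```

The caddy is shut and the release lever is close to the green mark. I handed the job in at 28 s with the arm clear of everything.

- **Dust flap:** I folded it down first and pressed it to its stop at about 9 N. My first pass went over the flap without touching it. The closed finger ends turned out to be about 27 mm above the reported TCP, so I backed off and repeated the push lower.
- **Cover flap:** I swung it over and pressed off-centre on the orange lip. The force rose to about 7 N, fell to about 1 N at the click, then reached about 10 N at the stop. After I let go, the lip was within 0.5 px of its shut position in the side view, and it was still there at the end.
- **Lever:** I used the middle-sized one on the -y runner. It started at about 0.17 rad rather than at its red-mark stop. I pushed it in three steps, and the last fit puts it at 0.69 ± 0.02 rad against the target of 0.698.
- **Checks that disagreed:** the single-camera lever readings varied by a few hundredths of a radian. The red and green mark positions missed the fit by up to about 2 px.
- **Other things in the drawer:** the last before-and-after comparison shows the expected changes at the flaps, lever, arm and shadows. It also shows two small patches near the front boxes, at pixels (266,261) and (283,289). I took these for shadows and did not look closer. I never pushed there, and nothing in the forces suggested contact.

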